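# Feed the probe carriage on the ratchet rig

### The arm

A 7-joint arm with a two-finger parallel gripper is mounted at the origin on the work surface. World frame = base frame: x ahead of the robot, y to its left, z up, the work surface at z = 0. Lengths are in mm, angles in rad, forces in N, time in s.
With the tool pointing down it reaches from about 400 to 875 mm from the base axis. Payload 4.4 kg.
Tool frame: the origin (TCP) lies at the centre of the arm's flange, where the gripper is bolted on; the fingertips stand 173 mm ahead of it and the grasp point (between the pads) lies 155 mm ahead of it; z points along the fingers, y is the direction in which the jaws open and shut (so a half turn about z gives the same grasp; the last joint's range is limited). The gripper opens to 85 mm and grips with 20 to 120 N. Pads are 22 mm wide; open, the fingers measure 114 mm over their backs; the gripper's body (76 mm by 85 mm) begins 54 mm behind the grasp point. The pads swing forward as they close: fully open they stand 13 mm farther back than shut.
Start: joints at [-1.34, 0.628, 0.038, 1.517, -0.027, 0.996, -0.02], TCP at [190.081, 621.598, 404.713] pointing down, gripper open.
Joint ranges: [-3.06, 3.06], [-0.37, 2.12], [-1.25, 1.32], [0.18, 2.47], [-1.1, 4.24], [0.23, 1.98], [-2.94, 2.94]. Speed limits (rad/s): [2.57, 2.57, 3.14, 3.14, 3.14, 3.14, 3.14].

### API

Orientations are given as [roll, pitch, yaw] about the fixed x, y, z axes, in that order (R = Rz(yaw) Ry(pitch) Rx(roll)).
In Python, from cell import * gives the robot as it stands. The module is installed in compiled form; this text tells all that it offers.
- The arm moves only by the shell command python3 -m jog 'ROWS'. ROWS is JSON, one flat list of numbers, 5 for each row, row after row: the shift along the tool's x, y, z in mm, then the turn about the tool's z in degrees, then the finger opening in mm, from 0 to 85.4. A call has 1 to 20 rows; each row is the pose to reach, as a shift and turn from the pose commanded when the call began, along the tool's axes at that moment; what a row does not reach only later rows make up. A row lasts 1/12 s, in which the tool goes at most 41.7 mm and 7.16 degrees, less where a joint would pass 70% of its speed; a pose out of reach is approached as far as the arm can. A call with a gripper value outside its range is refused whole. The fingers move at their own pace and stop on an object; the grip force is fixed at half the most. Time passes only in rows, so rows that repeat a pose let the fingers close. It gives the time, the measured TCP pose, the force and the opening at its end, in the units of the state.
- read_state(): the state, without advancing time (a new reading comes with each control period).
- get_image(name): name is "scene" or "side" or "wrist"; returns (picture, depth): 400x640x3 uint8, blue, green, red; 400x640 float32, mm along the optical axis (not along the pixel's ray), 0 where there is no reading.
- camera_params(name): a dict with "K" (3x3 intrinsics, pixels), "T" (4x4, takes a point from camera to world coordinates). Camera axes: x right, y up, looking along -z (the intrinsics and any distortion apply to the point x, -y, -z); pixel columns grow to the right and rows downward; lengths in mm; the calibration is good to about 2 mm. The wrist camera is an equidistant fisheye: a pixel r from the principal point sees the ray r / f radians off the axis. A picture is of the moment at which its call begins: read the wrist's pose just before it. camera_params takes no time and is no camera call; for the wrist camera it gives the pose at the moment of the call.
- finish_job(): hands the job in, once; it reports no verdict.
The state is a dict: "clock": time; "qpos": joint angles; "qd": joint speeds; "tau": joint torques, N m; "eef_pos": TCP position; "tool_rot": TCP orientation; "force": force on the tool from outside, world axes, zero at the start; "torque": the same for the moment, N m; "width": finger opening in mm.
Only numpy, scipy, OpenCV 4.12 (cv2) and the standard library are available. Lean on these libraries where they do the work, as an engineer would, in place of code of your own. Each camera call takes 0.05 s, during which the arm holds its last target.

### The job

Back off the wing-headed set screw of the stop collar by most of a quarter turn, and slide the freed collar along its bar to the end block, out of the carriage's way. Then hold the ratchet lever by its handle and pump it to and fro, one pin of the rack per stroke, until the carriage's pointer stands between the two gauge posts and no further, because the ratchet cannot go back. Feed the carriage with the lever only, never pushing it directly, let go at the end, and leave the things lying around as they are.

Things in the scene. Friction and masses are not known exactly. Their poses are not given: they have to be found in the camera images.
- rig: aluminium test rig fixed to the counter, base plate 230 x 370 x 22 mm (x -75..155, y -180..190 mm). Axes: x away from the lever's side (away from the robot), y along the guide bar in the direction the carriage is fed, z up; origin on the counter under the line of rack pins. Apart from lever handle, wing screw and socket (top 94 mm) all is under 86 mm high.
- block_face (a point): middle of the face of the aluminium end block that the collar comes to rest near (gap 3 mm), on the axis of the steel guide bar: 24 mm thick, along the rig's y at x 40 mm, 55 mm above the counter. Block top at 78 mm. Axes as the rig's.
- socket_mouth (a point): centre of the mouth of the chrome-brass bayonet socket, 64 mm across, 62 mm above the counter, which opens to the rig's -y; the carriage feeds the black probe head into it. Axes as the rig's.
- wing_screw (a joint): turn of the set screw (rad): 0 = tight, grows anticlockwise seen from above to its stop at 1.5; starts at 0 to 0.15. Its point leaves the dimple in the bar, freeing the collar, at 0.8 to 0.9; back it off to 1.2 to 1.45. Turns with about 0.1 N m, stays where it is left.
- wing_grip (a point): centre of the set screw's upright dark steel wing, on its vertical axis, 118 mm above the counter. Wing 64 mm long, 10 mm thick, from 100 to 132 mm high. The point's x runs along the wing's length (along the rig's x when the screw reads 0), y across its thickness. The screw stands on the stop collar and travels with it.
- collar (a joint): travel of the stop collar along the bar to the rig's +y (m): 0 = at the dimple where the screw locks it, 0.090 = at the end block. Slides with about 2.5 N once the screw is loose, stays where it is left; it can be slid by the wing of its screw. Where it starts it blocks the carriage.
- collar_center (a point): centre of the stop collar, a plain steel ring 50 mm across and 25 mm long on the guide bar, on the bar's axis 55 mm above the counter.
- lever (a joint): swing of the ratchet lever about its vertical pivot (rad, anticlockwise seen from above), stops at -0.27 and 0.27; starts within +-0.2. Rising is the driving stroke: the handle goes to the rig's -y, the pawl pushes the carriage to +y. Falling is the idle return: by -0.22 the pawl has clicked behind the next pin. About 4 N at the handle; stays where left.
- lever_pivot (a point): the lever's vertical pivot axis, 55 mm above the counter, at x -45, y 0 mm of the rig.
- handle_grip (a point): grasp point of the lever's upright black round handle, 24 mm thick, 60 to 130 mm above the counter; this point is 105 mm above the counter and 120 mm from the pivot (at joint 0 straight to the rig's -x from it). The point's axes turn with the lever.
- carriage (a joint): travel of the carriage to the rig's +y (m), 0 to 0.140; starts at 0.006 to 0.052. Rack pins are 20 mm apart: full strokes leave it near 0.020, 0.040, 0.060, 0.080, 0.100... (within 3 mm), one pin each; the first may be shorter. At 0.100 the pointer is midway between the gauge posts. It cannot come back. The locked collar blocks it at 0.059.
- pointer_tip (a point): end of the carriage's steel pointer, a flat bar 6 mm wide sticking out to the rig's +x, 75 mm above the counter. The carriage is an aluminium block, 80 mm along the bar, top at 78 mm, with a rack of upright pins on the lever's side and the black probe head lying along y.
- gauge_mid (a point): point midway between the two upright steel gauge posts (8 mm thick, 26 mm clear between them, tops 85 mm above the counter) at the rig's far +x edge, at pointer height. The posts stand just beyond the pointer's end, side by side along y. Axes as the rig's.
- caliper: bystander: steel caliper, 200 mm long, 50 mm over its jaws, 8 mm high, lying flat; origin under its middle
- sample_tube: bystander: glass sample tube, 24 mm thick, 150 mm long, lying on two grey rests, 43 mm high in all; origin under its middle
- torque_handle: bystander: torque handle with red grip, 190 mm long, 28 mm high, lying flat; origin under its grip
- generator: bystander: grey titanium signal generator box, 160 x 120 x 117 mm with carrying handle; origin under its middle
- cleaner_bottle: bystander: white bottle, 60 mm thick, 160 mm high, standing; origin under its middle
- spare_head: bystander: loose spare probe head, black, 44 mm thick, 80 mm high, standing on the counter; origin under its middle
- spanner: bystander: steel spanner, 180 mm long, lying flat

How it is judged (in metres and radians):
On the way, in this order (a step that is already met when the one before it is completed fails the run):
1. the set screw is backed off (beyond 1.0 rad) (value of joint wing_screw above 1 rad), for 0.1 s.
2. the collar is slid to the end block (within 15 mm) (value of joint collar above 0.075 m), for 0.1 s.
3. the lever has fed the pointer between the gauge posts (within 10 mm of their middle) (y of pointer_tip in the frame of gauge_mid between -0.01 and 0.01 m), for 0.2 s.
At the end, for the whole second after the job is handed in: The set screw is still backed off (beyond 1.0 rad), the collar is within 15 mm of the end block, the pointer is at rest within 10 mm of the middle between the gauge posts, measured along the bar (all of step 3 and value of joint wing_screw above 1 rad and value of joint collar above 0.075 m and velocity of joint carriage below 0.01 m/s); the robot touches nothing.
It fails at once if the robot pushes the carriage directly (over 2 N) (contact force between any of the fingers, the arm and carriage above 2 N).
It fails at once if a bystander is moved by more than 25 mm (distance of any of caliper, sample_tube, torque_handle, generator, cleaner_bottle, spare_head, spanner from where it was at the start of the episode above 0.025 m).
It also fails if it takes over 67 s, if anything falls off the work surface, if the arm or the gripper's body presses on something with over 40 N, if the wrist force passes 120 N, or if a joint passes its speed limit or range.

## Working session

There is one attempt and no reset: what is moved stays moved. The work goes in short steps, Python scripts to look and compute and a shell command to move; the robot and the scene stay as the last step left them, time stands still between calls to the robot, and variables do not carry over. Pictures are saved under pics/ and viewed, and the job is handed in when it is done.

```bash
mkdir -p pics
python3 - <<'E'
from cell import *
import cv2,numpy as np
s=read_state(); print({k:np.round(v,3).tolist() for k,v in s.items()})
for n in ["scene","side","wrist"]:
    p=camera_params(n); print(n,np.round(p["K"],2).tolist(),np.round(p["T"],3).tolist(),[k for k in p if k not in("K","T")])
    im,d=get_image(n); cv2.imwrite(f"pics/{n}0.png",im); np.save(f"{n}0.npy",d)
E
```

```text
{'clock': 0.0, 'qpos': [-1.34, 0.629, 0.038, 1.518, -0.027, 0.996, -0.02], 'qd': [0.001, -0.001, -0.002, 0.001, -0.0, 0.0, 0.002], 'tau': [0.0, -56.34, 1.227, -19.345, 0.011, 0.01, -0.0], 'eef_pos': [190.019, 621.292, 403.761], 'tool_rot': [-3.14, 0.0, 2.845], 'force': [0.43, -0.434, -0.394], 'torque': [-0.015, -0.002, 0.015], 'width': 85.189}
scene [[457.34, 0.0, 309.84], [0.0, 457.34, 203.93], [0.0, 0.0, 1.0]] [[0.158, -0.673, 0.723, 1462.81], [0.987, 0.121, -0.104, -154.865], [-0.017, 0.73, 0.683, 986.835], [0.0, 0.0, 0.0, 1.0]] []
side [[456.68, 0.0, 325.72], [0.0, 456.68, 204.55], [0.0, 0.0, 1.0]] [[0.94, 0.232, -0.25, 235.654], [-0.341, 0.65, -0.679, -907.667], [0.005, 0.724, 0.69, 984.116], [0.0, 0.0, 0.0, 1.0]] []
wrist [[309.71, 0.0, 318.45], [0.0, 309.71, 195.96], [0.0, 0.0, 1.0]] [[0.292, -0.924, -0.246, 126.477], [0.956, 0.282, 0.075, 639.42], [-0.0, -0.258, 0.966, 372.657], [0.0, 0.0, 0.0, 1.0]] []
```

View pics/scene0.png

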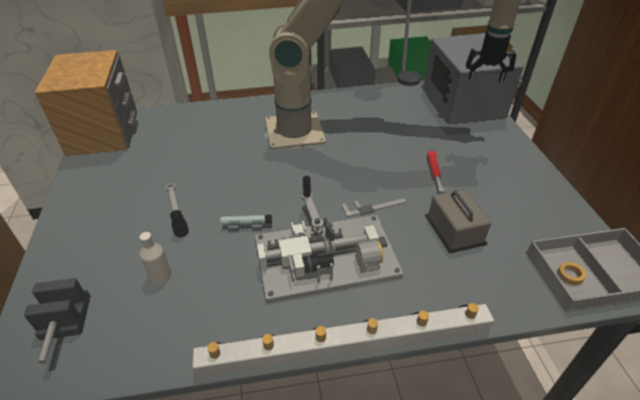

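View pics/side0.png

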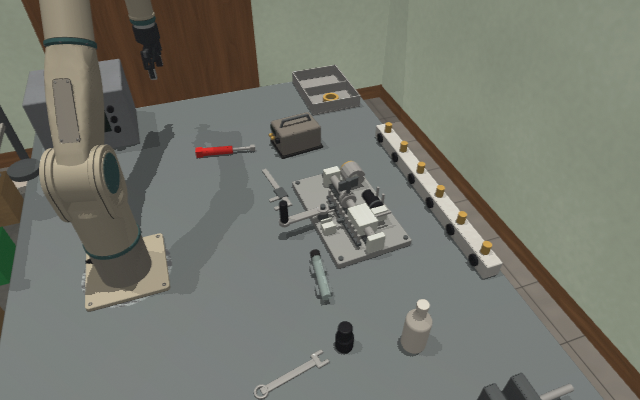

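View pics/wrist0.png

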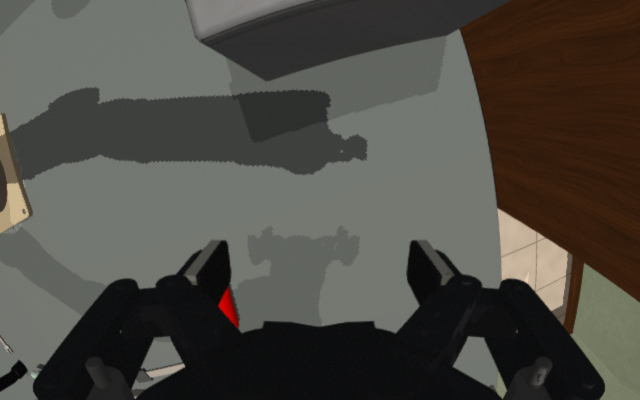

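Run:
```python
import cv2
a=cv2.imread("pics/scene0.png")[165:305,240:420]; cv2.imwrite("pics/sz.png",cv2.resize(a,None,fx=4.2,fy=4.2,interpolation=cv2.INTER_CUBIC))
a=cv2.imread("pics/side0.png")[150:270,260:420]; cv2.imwrite("pics/dz.png",cv2.resize(a,None,fx=5,fy=5,interpolation=cv2.INTER_CUBIC))
```

```text
(no output)
```

View pics/sz.png

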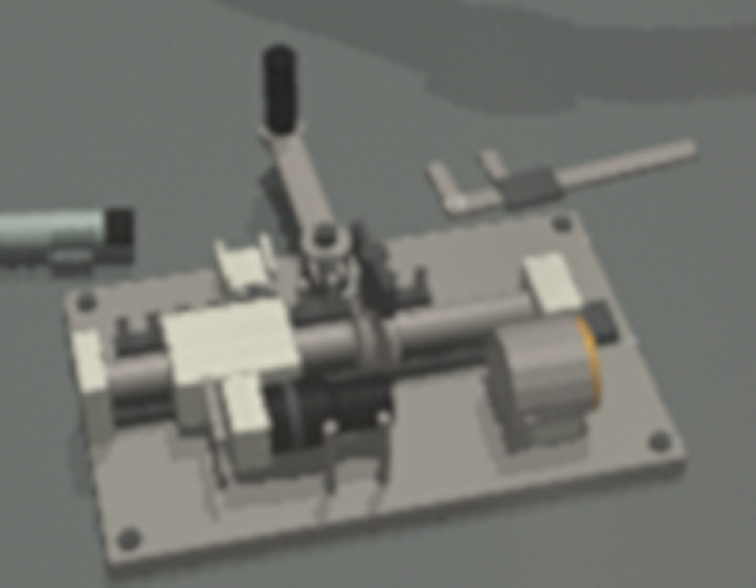

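View pics/dz.png

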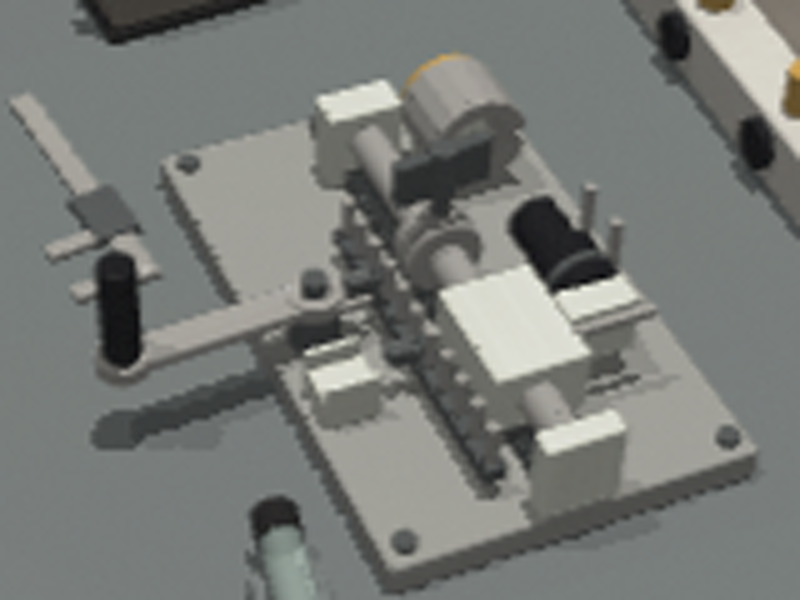

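```bash
cat > h.py <<'E'
import numpy as np,cv2
from cell import *
def cloud(n,d,P=None):
    P=P or camera_params(n);K=P["K"];T=P["T"]
    v,u=np.mgrid[0:400,0:640]
    p=np.stack([(u-K[0,2])/K[0,0]*d,-(v-K[1,2])/K[1,1]*d,-d],-1)
    return p@T[:3,:3].T+T[:3,3]
def ray(n,u,v,z):
    P=camera_params(n);K=np.array(P["K"]);T=np.array(P["T"])
    r=T[:3,:3]@np.array([(u-K[0,2])/K[0,0],-(v-K[1,2])/K[1,1],-1]);o=T[:3,3]
    return o+r*(z-o[2])/r[2]
E
python3 - <<'E'
from h import *
for n,f,o,pts in [("scene",4.2,(240,165),[(67,297),(575,213),(685,455),(110,555)]),("side",5,(260,150),[(162,165),(760,450),(388,580)])]:
    for p in pts:
        print(n,p,ray(n,(p[0]+.5)/f+o[0]-.5,(p[1]+.5)/f+o[1]-.5,22).round(1))
for n in["scene","side"]:
    d=np.load(n+"0.npy");p=cloud(n,d)
    m=(d>0)&(abs(p[...,2]-22)<4)&(abs(p[...,0]-650)<250)&(abs(p[...,1])<300)
    m=m.astype(np.uint8); k,l,st,c=cv2.connectedComponentsWithStats(m); i=1+st[1:,4].argmax()
    q=p[l==i]; print(n,len(q),q[:,2].mean(),cv2.minAreaRect(q[:,:2].astype(np.float32)))
    m=(d>0)&(abs(p[...,0]-650)<250)&(abs(p[...,1])<250)
    q=p[m]; 
    for lo,hi in((74,82),(88,97),(98,112),(112,135)):
        s=q[(q[:,2]>lo)&(q[:,2]<hi)]; print(lo,hi,len(s))
        if lo>90: print(s.round(0)[:: max(1,len(s)//40)].tolist())
E
```

```text
scene (67, 297) [ 544.9 -183.1   22. ]
scene (575, 213) [526.4 181.   22. ]
scene (685, 455) [749.3 191.8  22. ]
scene (110, 555) [ 763.1 -172.9   22. ]
side (162, 165) [517.7 172.7  22. ]
side (760, 450) [ 764.7 -176.9   22. ]
side (388, 580) [ 532.9 -193.2   22. ]
scene 3753 21.906361935790663 ((644.2487182617188, 3.3255767822265625), (235.21324157714844, 369.5085144042969), 3.0113511085510254)
74 82 1221
88 97 245
98 112 59
[[441.0, -30.0, 110.0], [437.0, -29.0, 102.0], [446.0, -27.0, 110.0], [446.0, -25.0, 110.0], [447.0, -22.0, 110.0], [449.0, -19.0, 111.0], [451.0, -16.0, 112.0], [448.0, -10.0, 108.0], [444.0, -27.0, 104.0], [445.0, -24.0, 104.0], [447.0, -22.0, 106.0], [450.0, -19.0, 108.0], [452.0, -16.0, 109.0], [448.0, -13.0, 105.0], [441.0, -9.0, 98.0], [445.0, -28.0, 101.0], [444.0, -24.0, 100.0], [451.0, -22.0, 105.0], [449.0, -19.0, 103.0], [454.0, -17.0, 107.0], [452.0, -14.0, 105.0], [448.0, -10.0, 100.0], [449.0, -25.0, 100.0], [448.0, -22.0, 99.0], [454.0, -20.0, 104.0], [453.0, -17.0, 102.0], [449.0, -13.0, 98.0], [453.0, -17.0, 98.0], [614.0, 2.0, 109.0], [616.0, 
[... 3208 characters left out ...]
 2.0, 132.0], [640.0, -1.0, 130.0], [661.0, 10.0, 116.0], [612.0, 5.0, 130.0], [628.0, 5.0, 125.0], [641.0, 1.0, 125.0], [664.0, 8.0, 112.0], [621.0, 5.0, 123.0], [635.0, -0.0, 124.0], [609.0, 5.0, 123.0], [624.0, 5.0, 119.0], [642.0, 1.0, 117.0], [613.0, -1.0, 123.0], [631.0, 4.0, 113.0], [611.0, 1.0, 118.0], [640.0, -3.0, 112.0], [437.0, -7.0, 129.0], [438.0, -11.0, 128.0], [433.0, -11.0, 127.0], [444.0, -21.0, 131.0], [436.0, -19.0, 129.0], [427.0, -22.0, 130.0], [440.0, -27.0, 131.0], [431.0, -29.0, 131.0], [445.0, -28.0, 126.0], [436.0, -30.0, 127.0], [428.0, -27.0, 123.0], [441.0, -32.0, 123.0], [431.0, -25.0, 116.0], [444.0, -28.0, 116.0], [436.0, -27.0, 113.0], [435.0, -31.0, 113.0]]
```

```bash
cat >> h.py <<'E'
YAW=0.0515; O=np.array([604.5,-3.8])
def Rz(a): return np.array([[np.cos(a),-np.sin(a)],[np.sin(a),np.cos(a)]])
def rig(p): return (np.asarray(p)[...,:2]-O)@Rz(YAW)
def wor(p): return np.asarray(p)@Rz(YAW).T+O
def shift(target,axis='g',ps=None):
    # TCP target xyz,yaw -> rows from present pose
    s=read_state();p=np.array(s["eef_pos"]);psi=s["tool_rot"][2]
    d=np.array(target[:3])-p; c,si=np.cos(psi),np.sin(psi)
    return np.round([d[0]*c+d[1]*si,d[0]*si-d[1]*c,-d[2],-np.degrees((target[3]-psi+np.pi)%(2*np.pi)-np.pi)],1)
E
python3 - <<'E'
from h import *
Q={}
for n in["scene","side"]:
    d=np.load(n+"0.npy");p=cloud(n,d); q=p[(d>0)]
    r=rig(q)
    w=(abs(r[:,0]-40)<45)&(abs(r[:,1]-10)<30)&(q[:,2]>112)&(q[:,2]<138)
    x=q[w,:2]; v=np.linalg.svd(x-x.mean(0))[2][0]; print(n,"wing",x.mean(0),(x.min(0)+x.max(0))/2,np.arctan2(v[1],v[0])if v[0]>0 else np.arctan2(-v[1],-v[0]),cv2.minAreaRect(x.astype(np.float32)))
    w=(abs(q[:,0]-437)<25)&(abs(q[:,1]+20)<30)&(q[:,2]>85)&(q[:,2]<137)
    print("handle",q[w,:2].mean(0),cv2.minAreaRect(q[w,:2].astype(np.float32)))
    w=(q[:,2]>74)&(q[:,2]<82)&(r[:,0]>0)&(r[:,0]<75)&(abs(r[:,1])<200)
    print("tops rig y hist",np.histogram(r[w,1],bins=np.arange(-190,200,10))[0].tolist())
    print(r[w].min(0),r[w].max(0))
    w=(q[:,2]>88)&(q[:,2]<98)&(r[:,0]>70);print("sock",cv2.minAreaRect(r[w].astype(np.float32)))
print(shift([643,8,360,0.15]))
E
```

```text
scene wing [648.44817891   9.20997134] [645.19701235   9.60334261] 0.16666042140489754 ((645.1630859375, 9.771778106689453), (62.414859771728516, 17.214296340942383), 0.6104997992515564)
handle [445.68978663 -19.12567484] ((441.3499755859375, -18.29267120361328), (22.66392707824707, 22.288679122924805), 52.30464553833008)
tops rig y hist [0, 49, 40, 0, 0, 0, 9, 65, 62, 66, 65, 65, 64, 63, 50, 0, 0, 0, 3, 20, 10, 3, 0, 0, 0, 0, 0, 2, 0, 0, 13, 52, 46, 27, 0, 0, 0, 0]
[   4.62799153 -179.54148651] [ 74.83306726 145.33662957]
sock ((94.40272521972656, -137.27349853515625), (64.03886413574219, 1189.6851806640625), 0.8818443417549133)
side wing [638.63516783   5.61365716] [640.03023047   7.09648109] 0.15143742483026368 ((640.2597045898438, 7.749950408935547), (64.27442169189453, 19.95640754699707), 14.98922061920166)
handle [435.95033366 -25.27517675] ((436.5480651855469, -20.957149505615234), (24.16497230529785, 23.179855346679688), 30.195436477661133)
tops rig y hist [14, 54, 27, 0, 0, 0, 28, 56, 65, 52, 57, 56, 48, 52, 29, 0, 0, 0, 12, 23, 12, 1, 0, 0, 0, 0, 1, 4, 7, 4, 25, 38, 34, 9, 0, 0, 0, 0]
[   7.64833646 -182.86413121] [ 74.82805843 146.45581161]
sock ((584.601806640625, 270.4466552734375), (1931.7021484375, 1031.25927734375), 89.91156768798828)
[-612.6 -454.1   44.   154.4]
```

```bash
python3 -m jog '[-8,-6,0,2,60, -28,-21,0,7,60, -60,-44,0,14,60, -92,-68,0,21,60, -124,-92,0,28,60, -156,-116,0,35,60, -188,-139,0,42,60, -220,-163,0,49,60, -252,-187,0,56,60, -284,-210,0,63,60, -316,-234,0,70,60, -348,-258,0,77,60, -380,-282,0,84,60, -412,-305,0,91,60, -444,-329,0,98,60, -476,-353,0,105,60, -508,-376,0,112,60, -534,-396,0,119,60, -550,-408,0,126,60, -558,-414,0,133,60]'
python3 -c "
from h import *
print(shift([643,8.5,360,0.16]))"
```

```text
clock: 1.82
eef_pos: [603.6, 57.7, 405.1]
tool_rot: [3.139, -0.0, 0.51]
force: [-1.1, 0.3, -0.3]
width: 59.8
[10.4 62.2 45.1 20.1]
```

```bash
python3 -m jog '[2,20,10,6,60, 6,42,25,13,60, 9,58,40,18,60, 10.4,62.2,45,20.1,60, 10.4,62.2,45,20.1,60, 10.4,62.2,45,20.1,60]'
python3 - <<'E'
from h import *
s=read_state();P=camera_params("wrist");np.savez("w1.npz",K=P["K"],T=P["T"])
im,d=get_image("wrist");cv2.imwrite("pics/w1.png",im);np.save("w1.npy",d);print(s["eef_pos"],s["tool_rot"])
E
```

```text
clock: 2.32
eef_pos: [642.3, 14.1, 359.6]
tool_rot: [-3.141, 0.001, 0.174]
force: [-0.8, -0.2, 0.4]
width: 60.0
[642.25657222  14.06638363 359.5911786 ] [-3.14088883e+00  1.09127901e-03  1.73658525e-01]
```

View pics/w1.png

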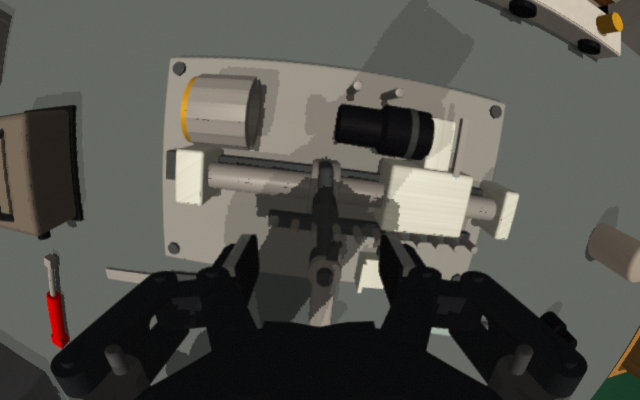

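```bash
cat >> h.py <<'E'
def wrays(u,v,P):
    K=np.array(P["K"]);T=np.array(P["T"]);x=(u-K[0,2])/K[0,0];y=(v-K[1,2])/K[1,1]
    r=np.hypot(x,y)+1e-12;t=np.tan(r)/r
    return np.stack([x*t,-y*t,-np.ones_like(r)],-1)@T[:3,:3].T,T[:3,3]
def wcloud(d,P):
    v,u=np.mgrid[0:400,0:640].astype(float);R,o=wrays(u,v,P);return o+R*d[...,None]
def wray(u,v,z,P):
    R,o=wrays(np.float64(u),np.float64(v),P);return o+R*(z-o[2])/R[2]
E
python3 - <<'E'
from h import *
s=read_state();print(s["eef_pos"],s["tool_rot"])
P=np.load("w1.npz");d=np.load("w1.npy");c=wcloud(d,P);r=rig(c);z=c[...,2]
m=(d>0)&(z>112)&(z<140)&(abs(r[...,0]-40)<45)&(abs(r[...,1]-10)<30)
q=c[m];print(m.sum(),q.mean(0),np.percentile(q[:,2],[5,50,95]),cv2.minAreaRect(q[:,:2].astype(np.float32)))
t=q[q[:,2]>128][:,:2];print(cv2.minAreaRect(t.astype(np.float32)),len(t))
m=(d>0)&(abs(z-22)<4)&(abs(r[...,0]-40)<150)&(abs(r[...,1])<230)
print("plate",z[m].mean(),[cv2.minAreaRect(c[m][:,:2].astype(np.float32))])
im=cv2.imread("pics/w1.png")[130:300,230:430];cv2.imwrite("pics/w1z.png",cv2.resize(im,None,fx=3.5,fy=3.5))
E
```

```text
[642.33240839  14.54600342 360.17229682] [-3.14056411e+00 -5.39286267e-05  1.74544711e-01]
1599 [644.61810112  10.00381568 130.68178163] [123.06935489 131.49230803 133.11311488] ((641.5526733398438, 9.729782104492188), (64.37297058105469, 17.15813446044922), 9.659866333007812)
((641.5531005859375, 9.548959732055664), (64.19625854492188, 16.730772018432617), 11.034748077392578) 1481
plate 21.582116907697905 [((642.0072021484375, 2.7906341552734375), (230.4859161376953, 369.938232421875), 2.962538003921509)]
```

View pics/w1z.png

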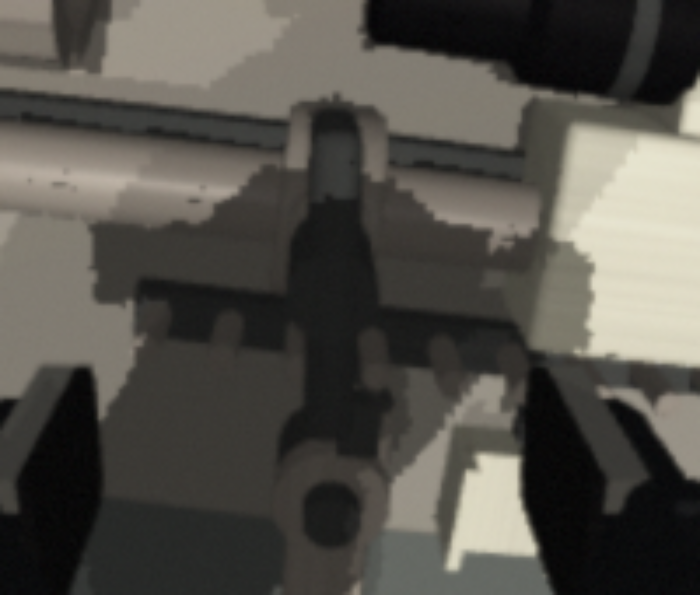

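```bash
sed -i 's/604.5,-3.8/603.0,-4.2/' h.py; python3 -c "
from h import *
print(shift([642,9.7,276,0.174]))"
```

```text
[-1.2  4.7 84.2  0. ]
```

```bash
python3 -m jog '[-1.2,4.7,5,0,60, -1.2,4.7,25,0,60, -1.2,4.7,50,0,60, -1.2,4.7,72,0,60, -1.2,4.7,82,0,60, -1.2,4.7,84.2,0,60, -1.2,4.7,84.2,0,60]'
python3 - <<'E'
from h import *
s=read_state();print(s["eef_pos"],s["tool_rot"])
im,d=get_image("wrist");cv2.imwrite("pics/w2.png",im)
E
```

```text
clock: 2.95
eef_pos: [642.3, 9.2, 275.7]
tool_rot: [-3.141, 0.0, 0.173]
force: [0.2, 0.0, 0.7]
width: 60.3
[642.2528919    9.15053251 275.68476372] [-3.14148400e+00  1.78431085e-04  1.73299689e-01]
```

View pics/w2.png

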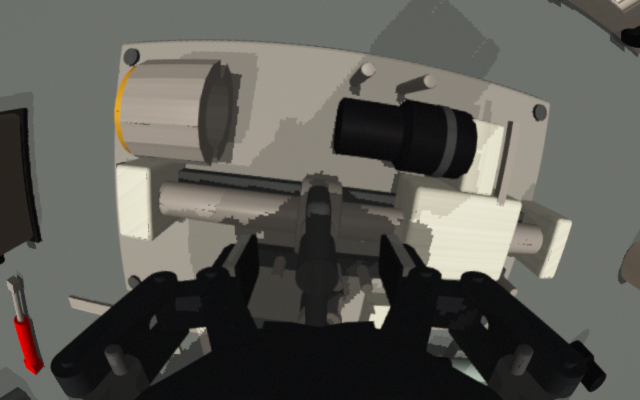

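```bash
python3 -m jog '[0,0,0,0,40, 0,0,0,0,10, 0,0,0,0,0, 0,0,0,0,0, 0,0,0,0,0, 0,0,0,0,0, 0,0,0,0,0, 0,0,0,0,0]'
```

```text
clock: 3.67
eef_pos: [642.5, 9.6, 276.3]
tool_rot: [-3.14, -0.001, 0.173]
force: [-1.5, 2.5, 5.7]
width: 8.7
```

```bash
python3 -m jog '[0,0,0,-2,0, 0,0,0,-6,0, 0,0,0,-11,0, 0,0,0,-16,0, 0,0,0,-21,0, 0,0,0,-26,0, 0,0,0,-31,0, 0,0,0,-36,0, 0,0,0,-41,0, 0,0,0,-46,0, 0,0,0,-51,0, 0,0,0,-56,0, 0,0,0,-61,0, 0,0,0,-65,0, 0,0,0,-68,0, 0,0,0,-69,0, 0,0,0,-69,0, 0,0,0,-69,0]'
python3 - <<'E'
from h import *
s=read_state();print(s["eef_pos"],s["tool_rot"],s["torque"])
for n in["scene","side"]:
    im,d=get_image(n);cv2.imwrite(f"pics/{n}1.png",im[140:300,240:440].repeat(3,0).repeat(3,1))
p=np.array(s["eef_pos"])[:2];e=Rz(YAW)@[0,90];print(e,shift([*(p+e),s["eef_pos"][2],s["tool_rot"][2]]))
E
```

```text
clock: 5.17
eef_pos: [642.5, 9.6, 276.3]
tool_rot: [3.141, -0.001, 1.377]
force: [-1.3, 2.9, 5.9]
width: 8.7
[642.52632222   9.60158477 276.34477672] [ 3.14094986e+00 -1.49671993e-03  1.37680947e+00] [0.50690283 0.26749782 0.02381899]
[-4.63295141 89.88067513] [ 87.3 -21.8  -0.    0. ]
```

View pics/scene1.png

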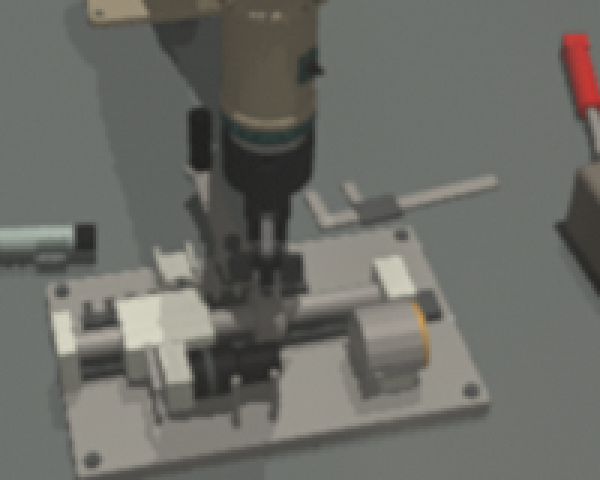

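View pics/side1.png

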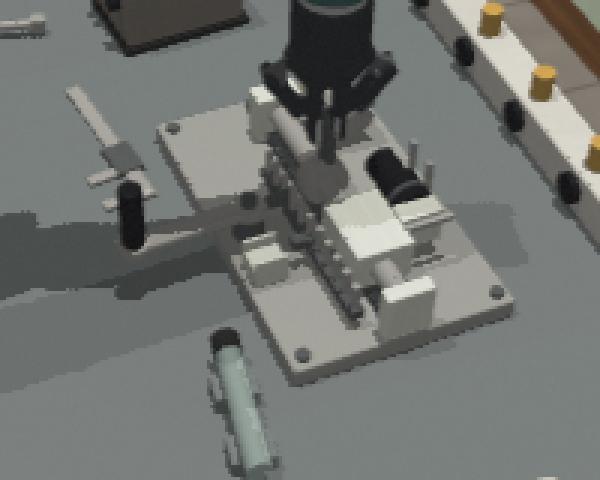

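```bash
python3 -m jog '[2,-0.5,0,0,0, 7,-1.7,0,0,0, 14,-3.5,0,0,0, 22,-5.5,0,0,0, 30,-7.5,0,0,0, 38,-9.5,0,0,0, 46,-11.5,0,0,0, 54,-13.5,0,0,0, 62,-15.5,0,0,0, 70,-17.5,0,0,0, 77,-19.2,0,0,0, 82,-20.5,0,0,0, 83.5,-20.8,0,0,0, 83.5,-20.8,0,0,0, 83.5,-20.8,0,0,0]'
python3 - <<'E'
from h import *
s=read_state();print(s["eef_pos"],s["tool_rot"],s["force"],rig(s["eef_pos"]))
for n in["scene"]:
    im,d=get_image(n);cv2.imwrite(f"pics/{n}2.png",im[140:300,240:440].repeat(3,0).repeat(3,1))
E
```

```text
clock: 6.52
eef_pos: [638.2, 95.1, 276.3]
tool_rot: [3.14, -0.0, 1.377]
force: [-0.5, -1.5, 5.8]
width: 8.9
[638.24687446  95.06360456 276.30336526] [ 3.14035192e+00 -9.53614878e-05  1.37667436e+00] [-0.47280446 -1.51598613  5.84931701] [40.30995921 97.31758596]
```

View pics/scene2.png

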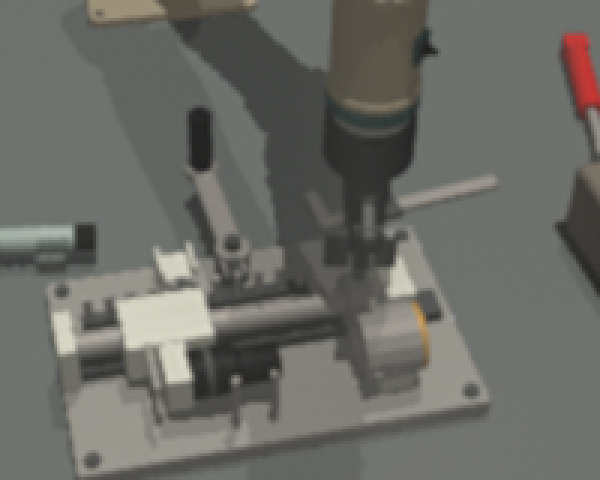

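```bash
python3 -m jog '[0,0,0,0,20, 0,0,0,0,40, 0,0,0,0,40, 0,0,0,0,40, 0,0,-8,0,40, 0,0,-25,0,40, 0,0,-50,0,40, 0,0,-70,0,40, 0,0,-80,0,40]'
python3 - <<'E'
from h import *
im,d=get_image("side");cv2.imwrite("pics/side3.png",im[140:300,240:440].repeat(3,0).repeat(3,1))
print(shift([439,-19.6,360,0.11]),read_state()["force"])
E
```

```text
clock: 7.32
eef_pos: [638.8, 94.7, 358.6]
tool_rot: [3.137, -0.001, 1.377]
force: [0.3, 0.7, 0.6]
width: 39.9
[-150.8 -174.3   -0.4   72.6] [0.5707844  0.32856479 1.80511876]
```

View pics/side3.png

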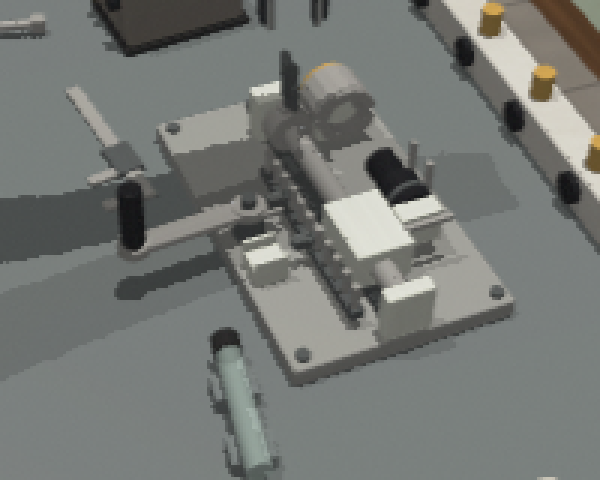

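```bash
python3 -m jog '[-5,-6,0,3,50, -20,-23,0,9,60, -38,-44,0,16,60, -58,-67,0,23,60, -78,-90,0,30,60, -98,-113,0,37,60, -116,-134,0,44,60, -131,-151,0,51,60, -142,-164,0,58,60, -149,-172,0,65,60, -151,-174.3,0,71,60, -151,-174.3,0,72.6,60, -151,-174.3,0,72.6,60]'
python3 - <<'E'
from h import *
s=read_state();P=camera_params("wrist")
im,d=get_image("wrist");cv2.imwrite("pics/w3.png",im);print(s["eef_pos"],s["tool_rot"],s["qpos"])
c=wcloud(d,P);r=rig(c);z=c[...,2]
m=(d>0)&(z>122)&(z<137)&(np.hypot(c[...,0]-439,c[...,1]+19)<35);print(m.sum(),cv2.minAreaRect(c[m][:,:2].astype(np.float32)),z[m].mean())
np.savez("w3.npz",K=P["K"],T=P["T"],d=d)
E
```

```text
clock: 8.45
eef_pos: [437.8, -19.4, 355.1]
tool_rot: [3.141, 0.001, 0.111]
force: [0.2, -0.5, -0.2]
width: 59.8
[437.83720642 -19.43361938 355.14477946] [3.14118683e+00 6.78533990e-04 1.10964633e-01] [-0.54882357  0.51804074  0.76570093  2.14988878 -0.57190083  0.6855399
 -0.85036463]
975 ((438.11865234375, -18.708776473999023), (23.086273193359375, 22.902347564697266), 47.84819030761719) 128.9763868892272
```

View pics/w3.png

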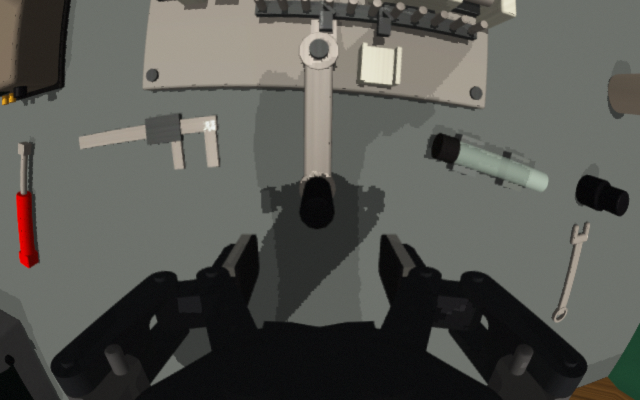

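```bash
python3 -m jog '[0,-0.7,8,0,60, 0,-0.7,28,0,60, 0,-0.7,55,0,60, 0,-0.7,78,0,60, 0,-0.7,90,0,60, 0,-0.7,93,0,60, 0,-0.7,93,0,30, 0,-0.7,93,0,10, 0,-0.7,93,0,10, 0,-0.7,93,0,10, 0,-0.7,93,0,10, 0,-0.7,93,0,10, 0,-0.7,93,0,10]'
python3 - <<'E'
from h import *
s=read_state();print(s["eef_pos"],s["tool_rot"],s["qpos"],s["force"],s["width"])
pv=wor([-45,0]);h=np.array(s["eef_pos"])[:2]-pv;print(pv,np.hypot(*h),np.arctan2(-h[1],-h[0])-YAW)
E
```

```text
clock: 9.58
eef_pos: [438.1, -19.0, 263.2]
tool_rot: [3.141, -0.002, 0.11]
force: [-0.0, 0.4, 6.6]
width: 22.7
[438.12493557 -19.00704563 263.23991665] [ 3.14147681e+00 -1.75819337e-03  1.10169493e-01] [-0.37925835  0.65855711  0.53320564  2.22465317 -0.79467651  0.45128856
 -0.66173472] [-0.03490192  0.42844188  6.62030869] 22.6573988734846
[558.05966244  -6.5164757 ] 120.58338627367614 0.052270640690708296
```

Run:
```python
from h import *
P=np.load("w1.npz")
for u,v,z in[(356,86,85),(398,93,85),(462,120,75),(458,160,75)]: print(rig(wray(u,v,z,P)))
c=wcloud(np.load("w1.npy"),P);r=rig(c);z=c[...,2]
m=(z>68)&(z<82)&(r[...,0]>85)&(r[...,0]<135)&(r[...,1]<0);q=r[m];print(len(q),q.min(0),q.max(0),np.median(q,0))
# stroke table from here
th0=0.055
def f(th):
    a=0.11; return 120.5*np.array([-np.cos(th-th0),-np.sin(th-th0)])+np.array([120.5,0])
for th in(-.25,-.23,-.2,-.1,0,.1,.2,.25): print(th,f(th).round(1)*[1,-1],np.degrees(-(th-th0)).round(1))
```

```text
[130.0233419   -2.21688706]
[130.01682639 -36.14008551]
[119.37223329 -99.96572982]
[  83.9055051  -102.68404691]
3680 [  85.0087776  -105.70907872] [ 1.33645046e+02 -2.77596901e-02] [103.06135506 -44.84789117]
-0.25 [  5.6 -36.2] 17.5
-0.23 [  4.9 -33.9] 16.3
-0.2 [  3.9 -30.4] 14.6
-0.1 [  1.4 -18.6] 8.9
0 [ 0.2 -6.6] 3.2
0.1 [0.1 5.4] -2.6
0.2 [ 1.3 17.4] -8.3
0.25 [ 2.3 23.3] -11.2
```

```bash
python3 -m jog '[0,-2,0,1,10, 0.3,-8,0,3.8,10, 0.8,-14,0,6.7,10, 1.7,-20,0,9.5,10, 2.8,-26,0,12.5,10, 4,-31,0,14.9,10, 5,-34.5,0,16.6,10, 5.2,-35,0,16.9,10, 5.2,-35,0,16.9,10]'
cat > st.py <<'E'
from h import *
import sys
n=sys.argv[1]
s=read_state();P=camera_params("wrist");im,d=get_image("wrist");cv2.imwrite(f"pics/{n}.png",im)
pv=wor([-45,0]);h=np.array(s["eef_pos"])[:2]-pv;print("lever",np.arctan2(-h[1],-h[0])-YAW,np.hypot(*h),s["eef_pos"],s["tool_rot"][2],"F",s["force"],s["width"],s["clock"])
P2=camera_params("scene");im,d=get_image("scene");cv2.imwrite(f"pics/{n}s.png",im[160:300,240:420].repeat(4,0).repeat(4,1))
c=cloud("scene",d,P2);r=rig(c);z=c[...,2]
m=(d>0)&(abs(z-78)<5)&(abs(r[...,0]-35)<18)&(r[...,1]>-150)&(r[...,1]<105);q=r[m]
y=q[:,1];h,e=np.histogram(y,bins=np.arange(-150,105,5));print("carr top",h.tolist())
E
python3 st.py a1
```

```text
clock: 10.33
eef_pos: [439.6, 16.7, 263.2]
tool_rot: [-3.141, -0.002, -0.185]
force: [0.4, 0.5, 7.5]
width: 22.7
lever -0.24485893190522987 120.72139295379966 [439.58799323  16.68090155 263.24195345] -0.18496612040453608 F [0.35108041 0.46524656 7.52277436] 22.692120903937834 10.3333
carr top [0, 0, 0, 0, 0, 6, 17, 18, 18, 19, 19, 18, 18, 19, 19, 20, 19, 16, 17, 17, 20, 13, 0, 0, 0, 0, 0, 0, 0, 0, 0, 0, 0, 0, 0, 0, 0, 0, 0, 0, 0, 0, 0, 0, 0, 0, 3, 14, 9, 4]
```

View pics/a1.png

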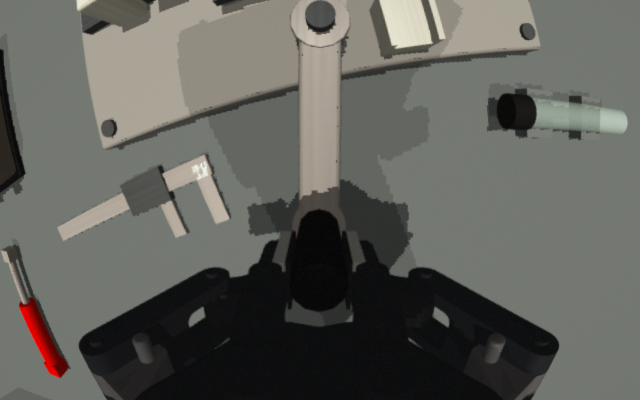

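View pics/a1s.png

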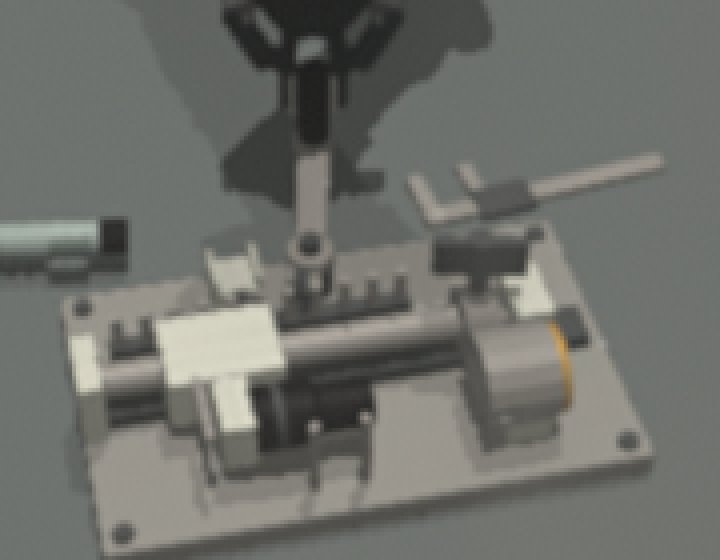

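```bash
python3 -m jog '[0,2.1,0,-1,10, 0.3,8.4,0,-4,10, 0.9,14.7,0,-7,10, 1.8,20.9,0,-10,10, 3.1,27.1,0,-13,10, 4.7,33.2,0,-16,10, 6.6,39.2,0,-19,10, 8.8,45.1,0,-22,10, 11.3,50.9,0,-25,10, 13.6,55.6,0,-27.5,10, 14.7,57.7,0,-28.6,10, 14.7,57.7,0,-28.6,10, 14.7,57.7,0,-28.6,10]'
python3 st.py a2
```

```text
clock: 11.52
eef_pos: [443.2, -42.9, 263.3]
tool_rot: [-3.141, -0.002, 0.314]
force: [-1.2, 1.2, 7.0]
width: 22.8
lever 0.2556755814773504 120.48276019349149 [443.21653356 -42.94656292 263.25259946] 0.3138811404262656 F [-1.18117639  1.22979067  6.9909186 ] 22.788985262703708 11.5167
carr top [0, 0, 0, 0, 0, 0, 0, 0, 0, 1, 21, 18, 19, 17, 19, 18, 20, 19, 17, 18, 18, 21, 18, 17, 18, 16, 0, 0, 0, 0, 0, 0, 0, 0, 0, 0, 0, 0, 0, 0, 0, 0, 0, 0, 0, 0, 2, 16, 9, 7]
```

View pics/a2s.png

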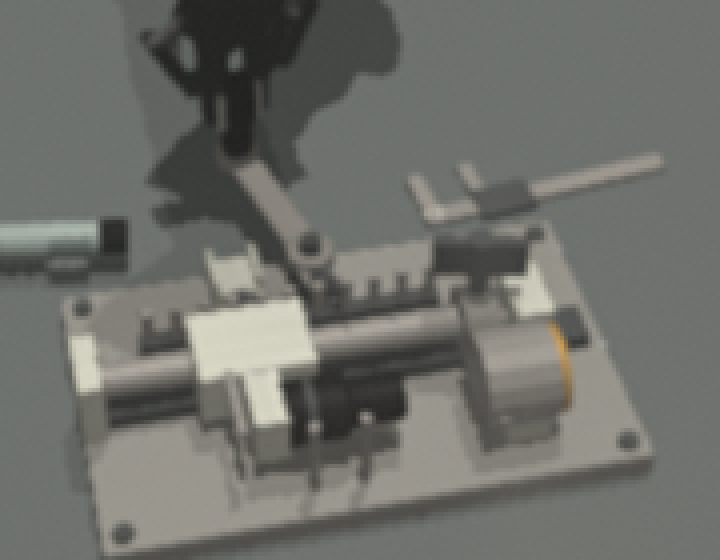

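```bash
python3 -m jog '[0,-2.1,0,1,10, 0.3,-8.4,0,4,10, 0.9,-14.7,0,7,10, 1.8,-20.9,0,10,10, 3.1,-27.1,0,13,10, 4.7,-33.2,0,16,10, 6.6,-39.2,0,19,10, 8.8,-45.1,0,22,10, 11.3,-50.9,0,25,10, 13.6,-55.6,0,27.5,10, 14.7,-57.7,0,28.6,10, 14.7,-57.7,0,28.6,10, 14.7,-57.7,0,28.6,10]'
python3 st.py a3
```

```text
clock: 12.7
eef_pos: [439.6, 16.7, 263.3]
tool_rot: [-3.141, -0.002, -0.185]
force: [-0.4, 1.1, 7.0]
width: 22.6
lever -0.24479667362405402 120.69605322129497 [439.61141704  16.66865802 263.26128876] -0.18469681771574065 F [-0.36517475  1.09876907  6.96425192] 22.59763587202579 12.7
carr top [0, 0, 0, 0, 0, 0, 0, 0, 0, 1, 18, 19, 19, 18, 17, 20, 17, 19, 19, 19, 17, 20, 19, 16, 19, 16, 0, 0, 0, 0, 0, 0, 0, 0, 0, 0, 0, 0, 0, 0, 0, 0, 0, 0, 0, 0, 3, 14, 8, 6]
```

View pics/a3s.png

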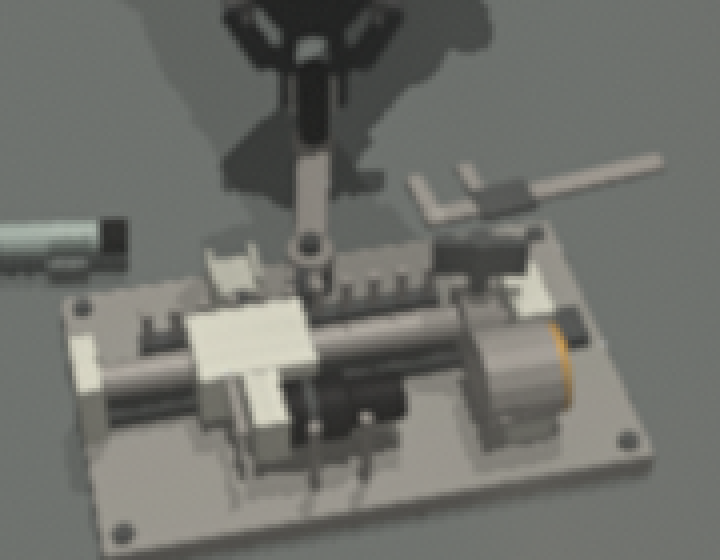

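Second driving stroke, then return.

```bash
python3 -m jog '[0,2.1,0,-1,10, 0.3,8.4,0,-4,10, 0.9,14.7,0,-7,10, 1.8,20.9,0,-10,10, 3.1,27.1,0,-13,10, 4.7,33.2,0,-16,10, 6.6,39.2,0,-19,10, 8.8,45.1,0,-22,10, 11.3,50.9,0,-25,10, 13.6,55.6,0,-27.5,10, 14.7,57.7,0,-28.6,10, 14.7,57.7,0,-28.6,10, 14.7,57.7,0,-28.6,10]'
python3 st.py a4; python3 -m jog '[0,-2.1,0,1,10, 0.3,-8.4,0,4,10, 0.9,-14.7,0,7,10, 1.8,-20.9,0,10,10, 3.1,-27.1,0,13,10, 4.7,-33.2,0,16,10, 6.6,-39.2,0,19,10, 8.8,-45.1,0,22,10, 11.3,-50.9,0,25,10, 13.6,-55.6,0,27.5,10, 14.7,-57.7,0,28.6,10, 14.7,-57.7,0,28.6,10, 14.7,-57.7,0,28.6,10]'
python3 st.py a5
```

```text
clock: 13.88
eef_pos: [443.2, -42.9, 263.3]
tool_rot: [-3.141, -0.002, 0.314]
force: [-1.2, 0.8, 7.6]
width: 22.5
lever 0.25535130451342597 120.47742932179413 [443.20980803 -42.90770979 263.25132404] 0.3138530886041564 F [-1.20022558  0.77218225  7.59007843] 22.498078190813644 13.8833
carr top [0, 0, 0, 0, 0, 0, 0, 0, 0, 0, 0, 0, 0, 1, 18, 18, 20, 15, 19, 17, 16, 20, 19, 19, 19, 15, 17, 18, 20, 15, 0, 0, 0, 0, 0, 0, 0, 0, 0, 0, 0, 0, 0, 0, 0, 0, 1, 13, 8, 5]
clock: 15.07
eef_pos: [439.6, 16.7, 263.3]
tool_rot: [-3.141, -0.002, -0.185]
force: [-0.4, 0.6, 6.7]
width: 22.8
lever -0.24482466245994855 120.7190895145361 [439.58945886  16.67639904 263.2523594 ] -0.18469406024912294 F [-0.38773549  0.56437639  6.70189384] 22.814745352857138 15.0667
carr top [0, 0, 0, 0, 0, 0, 0, 0, 0, 0, 0, 0, 0, 2, 17, 19, 18, 19, 18, 20, 18, 19, 19, 18, 17, 18, 19, 19, 17, 18, 0, 0, 0, 0, 0, 0, 0, 0, 0, 0, 0, 0, 0, 0, 0, 0, 0, 12, 9, 5]
```

View pics/a5s.png

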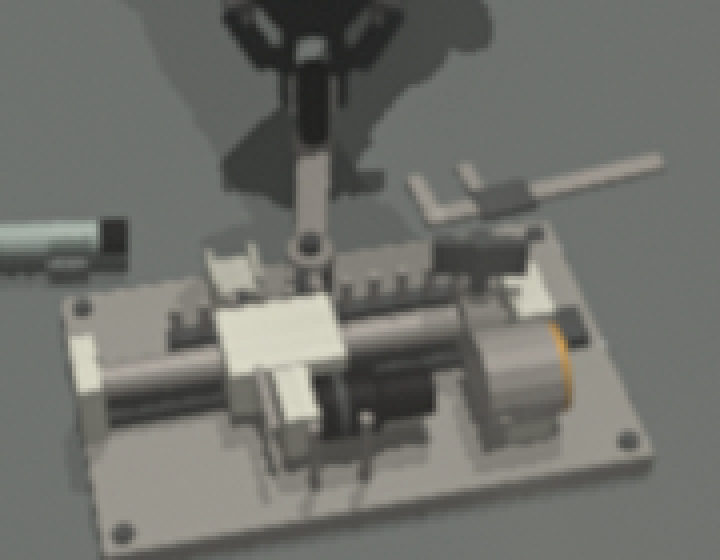

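```bash
python3 -m jog '[0,2.1,0,-1,10, 0.3,8.4,0,-4,10, 0.9,14.7,0,-7,10, 1.8,20.9,0,-10,10, 3.1,27.1,0,-13,10, 4.7,33.2,0,-16,10, 6.6,39.2,0,-19,10, 8.8,45.1,0,-22,10, 11.3,50.9,0,-25,10, 13.6,55.6,0,-27.5,10, 14.7,57.7,0,-28.6,10, 14.7,57.7,0,-28.6,10, 14.7,57.7,0,-28.6,10]'
python3 st.py a6; python3 -m jog '[0,-2.1,0,1,10, 0.3,-8.4,0,4,10, 0.9,-14.7,0,7,10, 1.8,-20.9,0,10,10, 3.1,-27.1,0,13,10, 4.7,-33.2,0,16,10, 6.6,-39.2,0,19,10, 8.8,-45.1,0,22,10, 11.3,-50.9,0,25,10, 13.6,-55.6,0,27.5,10, 14.7,-57.7,0,28.6,10, 14.7,-57.7,0,28.6,10, 14.7,-57.7,0,28.6,10]'
python3 st.py a7
```

```text
clock: 16.25
eef_pos: [443.2, -42.9, 263.3]
tool_rot: [-3.141, -0.002, 0.314]
force: [0.1, -0.0, 7.8]
width: 22.7
lever 0.25549653387545185 120.49501936401781 [443.19832669 -42.92970464 263.25836823] 0.3137808404529503 F [ 1.13761781e-01 -4.71895815e-03  7.78475215e+00] 22.687615947126595 16.25
carr top [0, 0, 0, 0, 0, 0, 0, 0, 0, 0, 0, 0, 0, 0, 0, 0, 0, 0, 21, 18, 18, 18, 17, 19, 18, 17, 19, 20, 18, 20, 19, 18, 17, 15, 0, 0, 0, 0, 0, 0, 0, 0, 0, 0, 0, 0, 3, 16, 6, 4]
clock: 17.43
eef_pos: [439.6, 16.7, 263.3]
tool_rot: [-3.141, -0.002, -0.185]
force: [-0.3, 0.7, 7.5]
width: 22.4
lever -0.24479811779447194 120.69909873353983 [439.60846173  16.66941411 263.2554503 ] -0.18468887892297725 F [-0.25336097  0.73693682  7.51767335] 22.431835938101788 17.4333
carr top [0, 0, 0, 0, 0, 0, 0, 0, 0, 0, 0, 0, 0, 0, 0, 0, 0, 0, 19, 20, 18, 19, 18, 16, 18, 17, 19, 18, 17, 19, 20, 20, 16, 16, 0, 0, 0, 0, 0, 0, 0, 0, 0, 0, 0, 0, 1, 16, 7, 4]
```

View pics/a7s.png

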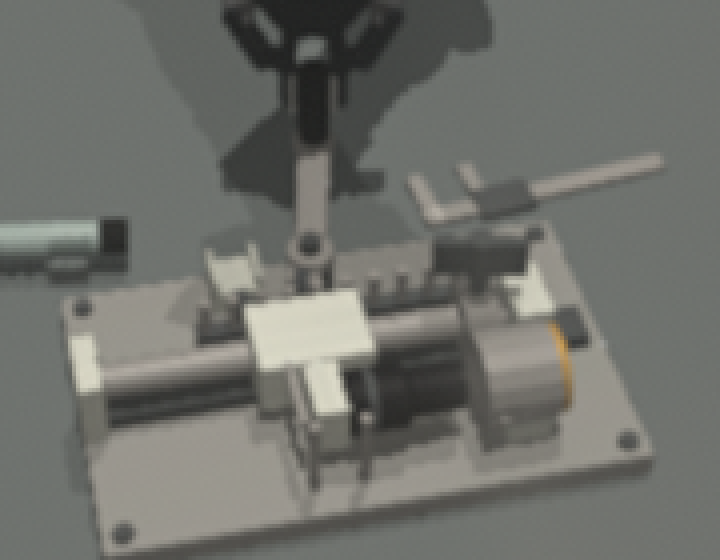

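```bash
python3 -m jog '[0,2.1,0,-1,10, 0.3,8.4,0,-4,10, 0.9,14.7,0,-7,10, 1.8,20.9,0,-10,10, 3.1,27.1,0,-13,10, 4.7,33.2,0,-16,10, 6.6,39.2,0,-19,10, 8.8,45.1,0,-22,10, 11.3,50.9,0,-25,10, 13.6,55.6,0,-27.5,10, 14.7,57.7,0,-28.6,10, 14.7,57.7,0,-28.6,10, 14.7,57.7,0,-28.6,10, 14.7,57.7,0,-28.6,10]'
python3 st.py a8
```

```text
clock: 18.7
eef_pos: [443.2, -42.9, 263.3]
tool_rot: [-3.141, -0.002, 0.314]
force: [-1.3, 0.7, 6.2]
width: 22.8
lever 0.2553733626520305 120.50285273837792 [443.18637508 -42.91792305 263.27071088] 0.3138617616372541 F [-1.3429955   0.68939015  6.21484882] 22.805730830416238 18.7
carr top [0, 0, 0, 0, 0, 0, 0, 0, 0, 0, 0, 0, 0, 0, 0, 0, 0, 0, 0, 0, 0, 1, 19, 21, 15, 18, 20, 18, 17, 19, 17, 18, 17, 18, 18, 17, 18, 16, 0, 0, 0, 0, 0, 0, 0, 0, 2, 12, 6, 6]
```

View pics/a8s.png

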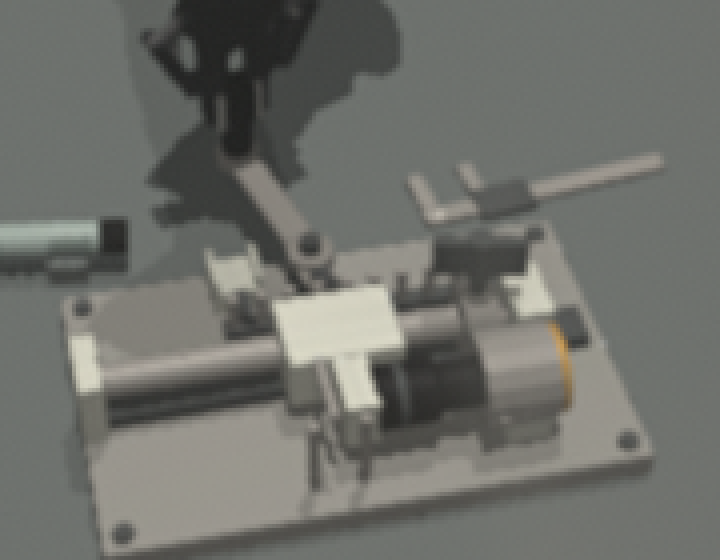

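```bash
python3 -m jog '[0,0,0,0,25, 0,0,0,0,40, 0,0,0,0,50, 0,0,0,0,50, 0,0,0,0,50, 0,0,-8,0,50, 0,0,-30,0,50, 0,0,-60,0,50, 0,0,-90,0,50, 0,0,-110,0,50, 0,0,-120,0,50, 0,0,-120,0,50]'
python3 - <<'E'
from h import *
print(shift([560,-60,400,0.31]))
E
```

```text
clock: 19.8
eef_pos: [443.4, -43.1, 384.4]
tool_rot: [3.141, -0.004, 0.315]
force: [0.8, -0.0, -0.4]
width: 50.2
[105.7  52.1 -15.6   0.3]
```

Move over for a wrist-camera check of the pointer.

```bash
python3 -m jog '[10,5,-15,0,50, 35,17,-15,0,50, 65,32,-15,0,50, 92,45,-15,0,50, 104,51,-15,0,50, 106,52,-15,0,50, 106,52,-15,0,50, 106,52,-15,0,50]'
python3 - <<'E'
from h import *
read_state();P=camera_params("wrist");im,d=get_image("wrist");cv2.imwrite("pics/f.png",im);np.savez("f.npz",K=P["K"],T=P["T"],d=d)
E
python3 st.py a9
```

```text
clock: 20.47
eef_pos: [558.6, -59.8, 396.3]
tool_rot: [-3.14, 0.003, 0.313]
force: [0.9, -0.4, 0.4]
width: 49.8
lever 1.528062681605754 53.217130384365056 [558.52617671 -59.73156126 396.64529987] 0.3133076776364543 F [-0.21751223 -0.15176436  0.16041565] 49.81704923537137 20.5167
carr top [0, 0, 0, 0, 0, 0, 0, 0, 0, 0, 0, 0, 0, 0, 0, 0, 0, 0, 0, 0, 0, 2, 20, 22, 16, 18, 16, 20, 17, 17, 18, 19, 18, 18, 18, 17, 19, 17, 0, 0, 0, 0, 0, 0, 0, 0, 5, 11, 8, 5]
```

View pics/f.png

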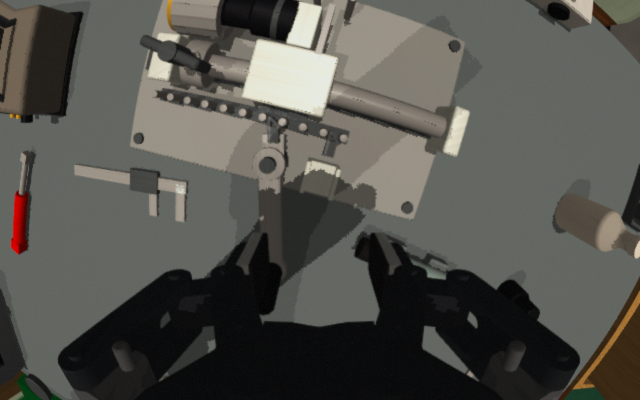

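```bash
python3 -m jog '[8,0,0,3,50, 30,0,0,9,50, 60,0,0,14,50, 85,0,0,17,50, 98,0,0,17,50, 100,0,0,17,50, 100,0,0,17,50, 100,0,0,17,50]'
python3 - <<'E'
from h import *
read_state();P=camera_params("wrist");im,d=get_image("wrist");cv2.imwrite("pics/f2.png",im);np.savez("f.npz",K=P["K"],T=P["T"],d=d)
E
```

```text
clock: 21.28
eef_pos: [653.7, -29.5, 397.5]
tool_rot: [-3.142, 0.001, 0.016]
force: [-0.3, 0.6, 0.4]
width: 49.8
```

View pics/f2.png

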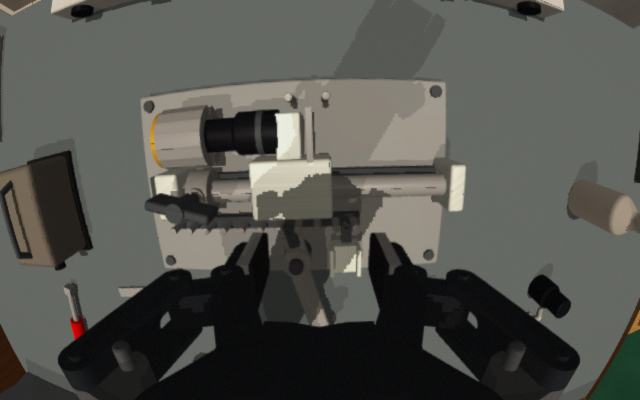

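Run:
```python
from h import *
P=np.load("f.npz")
for u,v,z in[(289,97,85),(325,96,85),(308.5,108,75),(150,206,132),(218,212,132)]: print((u,v),rig(wray(u,v,z,P)).round(1))
c=wcloud(P["d"],P);r=rig(c);z=c[...,2]
m=(z>110)&(z<140)&(r[...,0]>0)&(r[...,0]<90)&(r[...,1]>50)&(r[...,1]<150);q=r[m];print("wing",m.sum(),cv2.minAreaRect(q.astype(np.float32)))
m=(z>70)&(z<80)&(r[...,0]>95)&(r[...,0]<117)&(r[...,1]>-45)&(r[...,1]<20);print("pointer",m.sum(),np.percentile(r[m],[2,50,98],axis=0).round(1))
im=cv2.imread("pics/f2.png")[80:170,240:360];cv2.imwrite("pics/f2z.png",im.repeat(5,0).repeat(5,1))
```

```text
(289, 97) [130.5  -4.7]
(325, 96) [130. -37.]
(308.5, 108) [119.9 -21.5]
(150, 206) [ 46.2 120. ]
(218, 212) [39.5 54.8]
wing 1325 ((39.46336364746094, 95.66653442382812), (63.1932373046875, 17.64509391784668), 78.41239166259766)
pointer 805 [[ 95.5 -23.5]
 [107.   -3.6]
 [116.6  17.5]]
```

View pics/f2z.png

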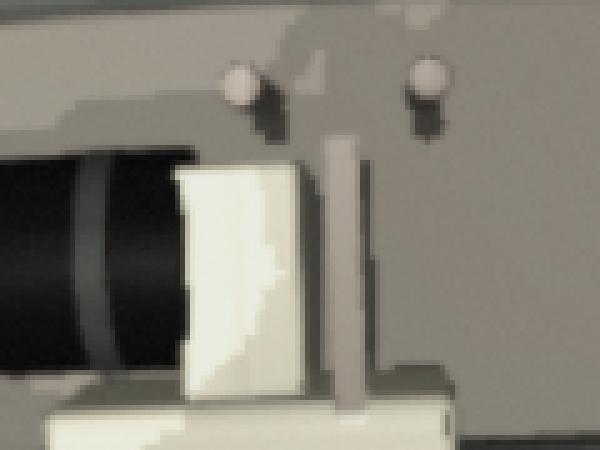

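```bash
python3 -c "
from cell import *
print(read_state()['force'],finish_job())"
```

```text
the job is handed in; nothing more can be done
[-0.05360585  0.14386044 -0.2967447 ] None
```

The job is done and handed in at about 21 s of the 67 s allowed. I backed off the wing screw and slid the collar to the end block. I then pumped the lever through four full driving strokes, let go, and moved clear above the rig.

| Check before hand-in | Measured | Required |
|---|---|---|
| Wing screw angle | about 1.33–1.37 rad | beyond 1.0 rad (task asks 1.2–1.45) |
| Collar travel | about 85–86 mm | over 75 mm |
| Pointer from the middle of the gauge posts | about 1 mm, at rest | within 10 mm |
| Force on the tool | under 0.5 N, gripper open and clear | touches nothing |

- **Differences between readings:** the two ends of the screw range come from the hand's turn (1.33) and the camera (1.37). The rig's position read from the scene and wrist cameras differed by about 2 mm, so I used a value between them.
- **Bystanders:** I did not measure them again at the end, but none looked displaced in the last pictures. No check failed.

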